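# Grease the wheel-side bearing of a glass-engraving spindle

### The job

Grease the bearing next to the stone wheel on the engraving spindle: take the small push-type grease gun from its holder, press its coupler squarely onto that bearing's tilted grease nipple until it snaps on, then push the barrel on towards the nipple through its pump stroke until the spring is compressed nearly to its stop. Finish while you are still holding the gun there against its spring. Leave the vase, the water bottle and the control box where they stand.

Things in the scene. Friction and masses are not known exactly. Their poses are not given: they have to be found in the camera images.
- spindle: fixed bench engraving spindle, grey bed 180 x 360 mm, level shaft 73 mm up. Origin on the bench under the wheel-side bearing (housing 62 mm round, 34 wide, top 104 mm up); y along the shaft: stone wheel (124 mm across, top 135 mm up, guard behind) at y = 50 to 70 mm, second bearing at y = -105, then coupling and motor to -275 (top 145 mm up); z up. Both bearings' nipples lean to -x
- nipple: the brass grease nipple to use, on the shoulder of the wheel-side bearing (the other bearing has a like one, not to be used): hexagon 14 mm across, 8 mm high, neck 6 mm, ball head 10 mm across, 26 mm long in all. It leans 30 degrees from the vertical, towards -x of the spindle. Origin at the foot of the hexagon, z along its axis, outwards
- nipple_head (a point): centre of that nipple's ball head, 21 mm along z from the nipple's origin, 120 mm above the bench; same axes as the nipple
- holder: fixed steel stand, foot 85 x 105 mm, top plate 80 x 83 mm with its upper face 90 mm above the bench, a 29 mm hole and a collar 43 mm across, 15 mm high, round it. The gun stands in it upright, nose down through the hole; lift it straight up by 90 mm to bring it free. Origin on the bench under the hole, z up
- gun: loose push-type grease gun, about 0.35 kg: round steel barrel 32 mm across, bare for gripping from z = 15 to 95 mm, black rear cap 34 mm across up to z = 111, front ring 35 mm across, z = 0 to 12. A 12 mm nose tube with the 22 mm coupler at its tip stands out to z = -72. Origin at the centre of the ring's front face, which rests on the holder's plate; z from coupler to rear cap
- pump (a joint): how far the nose is pushed into the barrel (m): 0 at rest, 0.012 at its stop. The spring needs 12 N to start and 17 N at the stop; the coupler snaps over the nipple at less, so the nose moves only after the snap
- coupler_mouth (a point): centre of the coupler's open mouth, z = -72 mm in the gun's frame with the pump at rest; axes as the gun's. The mouth is flared, 16 mm wide at the rim and 13 mm wide 5 mm inside, 12 mm at the seat; inside, four sprung jaws snap over the nipple's head at about 5 to 10 N
- coupler_seat (a point): point on the coupler's axis 11 mm inside the mouth (z = -61 mm in the gun's frame with the pump at rest), where the centre of the nipple's head lies once the coupler has snapped home
- vase: amber glass vase, loose, 195 mm tall, 100 mm across at its belly; origin at the centre of its foot. Bystander
- bottle: clear water bottle with a blue cap, loose, 190 mm tall, 64 mm across; origin at the centre of its underside. Bystander
- control_box: pale control box of a hand engraver, loose, 115 x 95 x 70 mm; origin at the centre of its underside. Bystander
Mind the look-alikes: they are no part of the job. There is more than one size of the gun; the one meant has the size given above.

How it is judged:
On the way:
1. the coupler has snapped squarely onto the wheel-side nipple (distance between coupler_seat and nipple_head below 0.003 m and angle between the z axis of gun and the z axis of nipple, either way round below 0.14 rad).
At the end, for the whole second after the job is handed in: The coupler sits snapped on the wheel-side nipple (head centre within 3 mm of its seat), the gun's axis is within 8 degrees of the nipple's, the pump is pressed in by more than 9 of its 12 mm with more than 8 N on the nipple, and the fingers still hold the gun, which is at rest (all of step 1 and value of joint pump above 0.009 m and contact force between gun and nipple above 8 N and contact force between the fingers and gun above 2 N and contact force between gun and holder below 0.3 N and linear speed of gun below 0.02 m/s); the arm keeps its last pose, push and grip.
It fails at once if the coupler was forced on out of square (contact force between gun and nipple above 12 N and angle between the z axis of gun and the z axis of nipple, either way round above 0.26 rad).
It fails at once if the vase was moved or tipped (distance of vase from where it was at the start of the episode above 0.025 m or angle between vase's own z axis and vertical above 0.3 rad).
It fails at once if the water bottle was moved or tipped (distance of bottle from where it was at the start of the episode above 0.025 m or angle between bottle's own z axis and vertical above 0.3 rad).
It fails at once if the control box was moved (distance of control_box from where it was at the start of the episode above 0.025 m).
It also fails if it takes over 38 s, if anything falls off the work surface, if the arm or the gripper's body presses on something with over 40 N, if the wrist force passes 120 N, or if a joint passes its speed limit or range.

### The arm

A 6-joint arm with a two-finger parallel gripper is mounted at the origin on the work surface. World frame = base frame: x ahead of the robot, y to its left, z up, the work surface at z = 0. Lengths are in m, angles in rad, forces in N, time in s.
With the tool pointing down it reaches from about 0.35 to 0.775 m from the base axis. Payload 7.3 kg.
Tool frame: the origin (TCP) lies at the very end of the fingers, on their centre line; the grasp point (between the pads) lies 19 mm behind it; z points along the fingers, y is the direction in which the jaws open and shut (so a half turn about z gives the same grasp; the last joint's range is limited). The gripper opens to 92 mm and grips with 3 to 60 N. Pads are 19 mm wide; open, the fingers measure 130 mm over their backs; the gripper's body (75 mm by 190 mm) begins 47 mm behind the grasp point.
Start: joints at [1.132, 0.342, 1.524, -0, 1.275, -0.146], TCP at [0.152, 0.503, 0.227] pointing down, gripper open.
Joint ranges: [-2.53, 2.53], [-0.77, 2.02], [0.04, 2.7], [-1, 4.14], [0.28, 2.66], [-3.11, 3.11]. Speed limits (rad/s): [2.57, 2.57, 3.14, 3.14, 3.14, 3.14].

### API

Orientations are given as [roll, pitch, yaw] about the fixed x, y, z axes, in that order (R = Rz(yaw) Ry(pitch) Rx(roll)).
In Python, from cell import observe, read_camera, camera_info, hand_in gives the robot as it stands.
- The arm moves only by the tool jog_arm, never from a script. Its argument "rows" is one flat list of numbers, 5 for each row, row after row: the finger opening in mm, from 0 to 91.8, then the shift along the tool's x, y, z in mm, then the turn about the tool's z in degrees. In form: [gripper, tx, ty, tz, roll, gripper, tx, ty, tz, roll, ...]. A call has 1 to 20 rows; each row shifts and turns the commanded pose from where the row before left it, along the tool's axes as they then stand; what a row does not reach is not made up. A row lasts 1/10 s, in which the tool goes at most 50 mm and 8.59 degrees, less where a joint would pass 70% of its speed; a pose out of reach is approached as far as the arm can. A call with a gripper value outside its range is refused whole. The fingers move at their own pace and stop on an object; "grip_force" is the grip in N (left out, the last holds). Time passes only in rows, so rows that do not move let the fingers close. It gives the time, the measured TCP pose, the force and the opening at its end, in the units of the state.
- observe(): the state, without advancing time (a new reading comes with each control period).
- read_camera(name): name is "scene" or "side" or "wrist"; returns (picture, depth): 400x640x3 uint8, red, green, blue; 400x640 float32, m along the optical axis (not along the pixel's ray), 0 where there is no reading.
- camera_info(name): a dict with "fx", "fy", "cx", "cy" (pixels), "distortion" ([k1, k2, p1, p2, k3] as OpenCV has them; the pictures are not rectified), "extrinsics" (4x4, takes a point from camera to world coordinates); the wrist camera has in their place "tool_from_camera" (4x4, takes a point from camera to tool coordinates, whose origin is the TCP and whose axes are the flange's). Camera axes: x right, y up, looking along -z (the intrinsics and any distortion apply to the point x, -y, -z); pixel columns grow to the right and rows downward; lengths in m; the calibration is good to about 2 mm. A picture is of the moment at which its call begins: read the wrist's pose just before it. camera_info takes no time and is no camera call.
- hand_in(): hands the job in, once; it reports no verdict.
The state is a dict: "time": time; "qpos": joint angles; "qvel": joint speeds; "joint_efforts": joint torques, N m; "tool_pos": TCP position; "tool_rot": TCP orientation; "contact_force": force on the tool from outside, world axes, zero at the start; "torque": the same for the moment, N m; "opening": finger opening in m.
Only numpy, scipy, OpenCV 4.12 (cv2) and the standard library are available. Lean on these libraries where they do the work, as an engineer would, in place of code of your own. Each camera call takes 0.05 s, during which the arm holds its last target. There are 200 camera calls.

## Working session

There is one attempt and no reset: what is moved stays moved. The work goes in short steps, Python scripts to look and compute and a tool call to move; the robot and the scene stay as the last step left them, time stands still between calls to the robot, and variables do not carry over. Pictures are saved under pics/ and viewed, about 8 in all and at most 12, crops included, and the job is handed in when it is done.

Besides the shell and the picture viewer there is one more tool, called as name(argument=value, ...) on one line, values as JSON. jog_arm: Moves the arm, as the interface text tells. Its arguments: {"type":"object","properties":{"rows":{"type":"array","items":{"type":"number"}},"grip_force":{"type":"number"}},"required":["rows"]}

```bash
mkdir -p pics; ls
cat > h.py <<'E'
import numpy as np, cv2
from scipy.spatial.transform import Rotation as R
from cell import observe, read_camera, camera_info, hand_in
def T(s):
    M=np.eye(4); M[:3,:3]=R.from_euler('xyz',s['tool_rot']).as_matrix(); M[:3,3]=s['tool_pos']; return M
def grab(n):
    s=observe(); i=camera_info(n); p,d=read_camera(n)
    E=np.array(i['extrinsics']) if 'extrinsics' in i else T(s)@np.array(i['tool_from_camera'])
    np.savez(f'{n}.npz',p=p,d=d,E=E,K=np.array([[i['fx'],0,i['cx']],[0,i['fy'],i['cy']],[0,0,1.]]),D=np.array(i['distortion'],float))
    return load(n)
def load(n): return dict(np.load(f'{n}.npz'))
def rays(c,uv):
    q=cv2.undistortPoints(np.array(uv,float).reshape(-1,1,2),c['K'],c['D']).reshape(-1,2)
    r=np.c_[q[:,0],-q[:,1],-np.ones(len(q))]
    return c['E'][:3,3], r@c['E'][:3,:3].T   # depth-scaled rays
def onplane(c,uv,z):
    o,r=rays(c,uv); return o+r*((z-o[2])/r[:,2])[:,None]
def pts(c):
    h,w=c['d'].shape; u,v=np.meshgrid(np.arange(w),np.arange(h))
    o,r=rays(c,np.c_[u.ravel(),v.ravel()]); P=o+r*c['d'].reshape(-1,1); P[c['d'].ravel()==0]=np.nan
    return P.reshape(h,w,3)
def proj(c,P):
    Q=(np.atleast_2d(P)-c['E'][:3,3])@c['E'][:3,:3]; Q=Q*[1,-1,-1]
    return cv2.projectPoints(Q,np.zeros(3),np.zeros(3),c['K'],c['D'])[0].reshape(-1,2)
E
python3 - <<'E'
from h import *
for n in ('scene','side','wrist'):
    c=grab(n); cv2.imwrite(f'pics/{n}0.png',c['p'][:,:,::-1]); print(n,c['E'].round(3).tolist(),c['K'][0,0])
s=observe();print(s)
E
```

```text
pics
scene [[0.448, -0.744, 0.495, 1.064], [0.894, 0.378, -0.241, -0.263], [-0.008, 0.551, 0.835, 1.036], [0.0, 0.0, 0.0, 1.0]] 432.3224075099773
side [[0.985, 0.132, -0.115, 0.332], [-0.175, 0.681, -0.712, -0.902], [-0.015, 0.721, 0.693, 1.015], [0.0, 0.0, 0.0, 1.0]] 428.5230941516863
wrist [[0.289, -0.925, -0.248, 0.085], [0.957, 0.278, 0.077, 0.522], [-0.002, -0.26, 0.966, 0.384], [0.0, 0.0, 0.0, 1.0]] 354.14187505107236
{'time': 0.15, 'qpos': array([ 1.13199285e+00,  3.42548367e-01,  1.52476306e+00,  1.28906337e-05,
        1.27537566e+00, -1.45988607e-01]), 'qvel': array([-6.49352642e-05, -2.69055612e-03, -3.83926863e-03,  7.18173159e-04,
       -2.05511543e-04,  6.65586738e-04]), 'joint_efforts': array([ 7.84810309e-04, -4.31476557e+01, -2.44350940e+01,  7.18335109e-02,
        5.38868853e-02, -1.16350707e-04]), 'tool_pos': array([0.15138877, 0.50240533, 0.22622409]), 'tool_rot': array([-3.14051166e+00, -1.71404317e-04,  2.84877393e+00]), 'contact_force': array([-0.114499  ,  0.88440394,  0.62939137]), 'torque': array([0.05226227, 0.03101616, 0.00588109]), 'opening': 0.0917641896242602}
```

View pics/scene0.png

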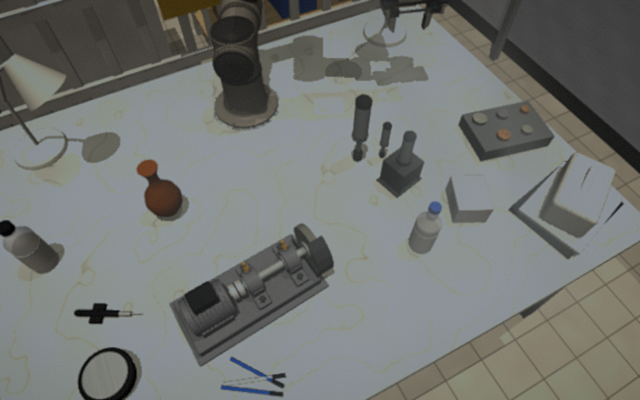

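View pics/side0.png

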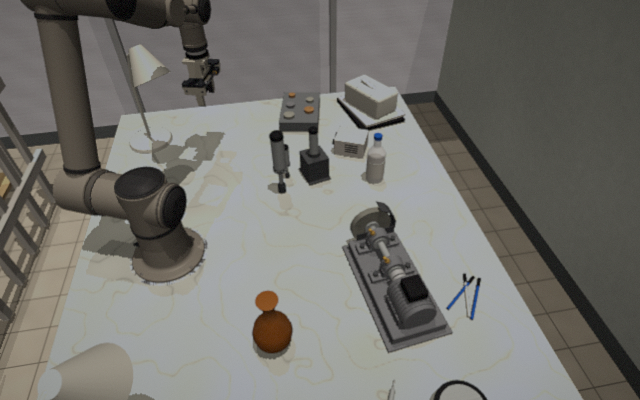

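The scene view shows the holder with its gun at (403,165), larger and smaller look-alikes at (360,125) and (385,138), the bottle at (425,230), the box at (469,197), and the spindle with its wheel end at (315,250). The brass nipples are near (284,243), on the wheel side, and (246,267). In the side view they are near (374,231) and (386,258).

Run:
```python
from h import *
def tri(uvs):
    A=np.zeros((3,3));b=np.zeros(3)
    for c,uv in uvs:
        o,r=rays(c,[uv]);r=r[0]/np.linalg.norm(r[0]);M=np.eye(3)-np.outer(r,r);A+=M;b+=M@o
    return np.linalg.solve(A,b)
S,D=load('scene'),load('side')
tiles=[]
for n,c,bx in(('scene',S,(200,210,340,300)),('side',D,(340,190,440,290))):
    P=pts(c);hsv=cv2.cvtColor(c['p'],cv2.COLOR_RGB2HSV)
    m=((hsv[:,:,0]>8)&(hsv[:,:,0]<28)&(hsv[:,:,1]>110)&(hsv[:,:,2]>70)).astype(np.uint8)
    k,l,st,ce=cv2.connectedComponentsWithStats(m)
    for i in range(1,k):
        u,v=ce[i]
        if bx[0]<u<bx[2] and bx[1]<v<bx[3] and st[i,4]>3: print(n,ce[i].round(1),st[i],np.nanmedian(P[l==i],0).round(3))
    # rear cap of gun / holder: points of height bands near holder
    x=P.reshape(-1,3); 
    hx=(x[:,2]>.086)&(x[:,2]<.094)&(x[:,0]>.2)&(x[:,0]<.9)
    np.set_printoptions(suppress=True)
    for nm,lo,hi in(('plate',.085,.094),('cap',.193,.208)):
        mm=((P[:,:,2]>lo)&(P[:,:,2]<hi)).astype(np.uint8)
        k,l,st,ce=cv2.connectedComponentsWithStats(mm)
        for i in range(1,k):
            if st[i,4]>15: print(n,nm,ce[i].round(0),st[i,4],np.nanmedian(P[l==i],0).round(3),np.nanmin(P[l==i],0).round(3),np.nanmax(P[l==i],0).round(3))
ims=[cv2.resize(S['p'][205:345,170:345],None,fx=3,fy=3),cv2.resize(S['p'][85:215,340:500],None,fx=2.5,fy=2.5),]
w=max(i.shape[1] for i in ims); ims=[cv2.copyMakeBorder(i[:,:, ::-1],0,0,0,max(0,400-i.shape[1]),cv2.BORDER_CONSTANT) for i in ims]
h=max(i.shape[0] for i in ims); ims[0]=ims[0][:, :400]
cv2.imwrite('pics/c1.png',np.hstack([cv2.copyMakeBorder(i,0,h-i.shape[0],0,0,cv2.BORDER_CONSTANT) for i in ims]))
```

```text
scene [283.4 244.6] [281 240   6   9  30] [ 0.598 -0.123  0.112]
scene [244.9 267. ] [242 262   7  10  35] [ 0.611 -0.227  0.111]
scene plate [255.  94.] 31 [0.059 0.02  0.089] [ 0.047 -0.003  0.085] [0.07  0.044 0.094]
scene plate [237.  97.] 52 [ 0.052 -0.037  0.09 ] [ 0.005 -0.065  0.085] [ 0.066 -0.008  0.094]
scene plate [384. 139.] 17 [0.403 0.281 0.09 ] [0.392 0.274 0.086] [0.409 0.296 0.094]
scene plate [403. 163.] 449 [0.51  0.273 0.091] [0.45  0.238 0.085] [0.545 0.338 0.094]
scene plate [162. 198.] 176 [ 0.319 -0.348  0.089] [ 0.263 -0.395  0.085] [ 0.333 -0.306  0.094]
scene plate [568. 217.] 117 [0.846 0.566 0.089] [0.789 0.542 0.085] [0.897 0.6   0.094]
scene plate [423. 235.] 51 [0.724 0.197 0.09 ] [0.688 0.189 0.085] [0.735 0.238 0.094]
scene plate [304. 245.] 44 [ 0.61  -0.074  0.091] [ 0.57  -0.078  0.085] [ 0.63  -0.068  0.094]
scene plate [ 34. 252.] 77 [ 0.329 -0.682  0.09 ] [ 0.297 -0.726  0.085] [ 0.336 -0.662  0.094]
scene plate [282. 260.] 22 [ 0.621 -0.139  0.089] [ 0.603 -0.142  0.086] [ 0.634 -0.135  0.094]
scene plate [294. 263.] 53 [ 0.642 -0.118  0.09 ]
[... 2645 characters left out ...]
4.] 209 [ 0.296 -0.381  0.09 ] [ 0.249 -0.395  0.085] [ 0.336 -0.324  0.094]
side cap [9. 1.] 47 [-0.97   1.855  0.199] [-1.014  1.834  0.193] [-0.912  1.866  0.207]
side cap [576.  52.] 587 [1.681 0.614 0.2  ] [1.669 0.238 0.193] [1.69  1.271 0.208]
side cap [313. 129.] 50 [0.499 0.282 0.199] [0.484 0.267 0.194] [0.516 0.3   0.204]
side cap [278. 148.] 48 [0.373 0.2   0.2  ] [0.352 0.195 0.193] [0.394 0.216 0.207]
side cap [160. 221.] 192 [ 0.045 -0.061  0.201] [-0.053 -0.086  0.193] [ 0.098 -0.003  0.208]
side cap [ 92. 213.] 127 [-0.151  0.006  0.201] [-0.243 -0.036  0.193] [-0.057  0.049  0.208]
side cap [266. 300.] 301 [ 0.291 -0.351  0.195] [ 0.265 -0.376  0.193] [ 0.316 -0.325  0.2  ]
```

View pics/c1.png

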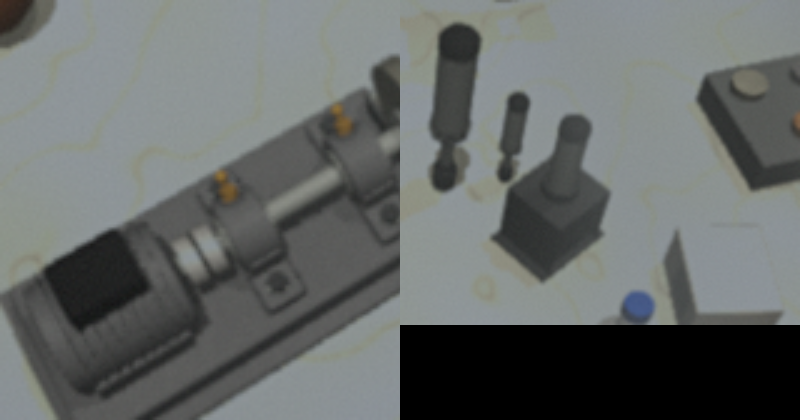

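The crops show each brass nipple leaning towards the robot, so the wheel-side one is the upper right one. The gun in the holder is at about (0.4995, 0.284). The jog can't tilt the tool, so I'll grip the gun with the jaws along the shaft direction (yaw about 7°). Then I'll swing it 30° in the pads by hooking the coupler against the holder's collar.

jog_arm(rows=[91,-33,-9,-3,0,91,-33,-9,-3,0,91,-33,-9,-3,0,91,-33,-9,-3,0,91,-33,-9,-3,0,91,-33,-9,-3,0,91,-33,-9,-3,0,91,-33,-9,-3,0,91,-33,-9,-3,0,91,-33,-9,-3,0,91,-33,-9,-3,0,91,-33,-9,-3,0,91,0,0,0,8.5,91,0,0,0,8.5,91,0,0,0,8.5,91,0,0,0,8.5,91,0,0,0,8.5,91,0,0,0,8.5,91,0,0,0,8.5,91,0,0,0,8.5])

```text
time: 2.15
tool_pos: [0.4993, 0.2849, 0.2623]
tool_rot: [-3.141, 0.0, 1.656]
contact_force: [0.7, -1.1, 0.5]
opening: 0.0908
```

jog_arm(rows=[91,0,0,0,8.5,91,0,0,0,8.5,91,0,0,0,8.5,91,0,0,0,8.5,91,0,0,0,8.5,91,0,0,0,8.5,91,0,0,0,8.5,91,0,0,0,8.5,91,0,0,0,8.5,91,0,0,0,8.5,91,0,0,0,3,91,0,0,0,0])

```text
time: 3.35
tool_pos: [0.4993, 0.2849, 0.2624]
tool_rot: [3.141, 0.001, 0.126]
contact_force: [-0.2, 0.1, -0.3]
opening: 0.0911
```

Run:
```python
from h import *
s=observe(); print(s['tool_pos'],s['tool_rot'],s['time'],s['qpos'])
c=grab('wrist'); cv2.imwrite('pics/w1.png',c['p'][:,:,::-1]); P=pts(c)
np.set_printoptions(suppress=True,precision=4)
m=(P[:,:,2]>.194)&(P[:,:,2]<.206)&(np.hypot(P[:,:,0]-.4995,P[:,:,1]-.284)<.03)
q=P[m]; print(len(q),q.mean(0),q.min(0),q.max(0), cv2.minEnclosingCircle(q[:,:2].astype(np.float32)))
print(proj(c,[[.4995,.284,.2]]))
```

```text
[0.49933213 0.28490013 0.26238272] [3.14146027e+00 7.33435668e-04 1.25757985e-01] 3.35 [3.85170429e-01 4.11901926e-01 1.31866320e+00 6.09505313e-05
 1.41177038e+00 1.83019905e+00]
1815 [0.4993 0.2868 0.1994] [0.4814 0.2703 0.194 ] [0.5143 0.3034 0.2027] ((0.49788644909858704, 0.28696686029434204), 0.01689494401216507)
[[323.968 218.429]]
```

jog_arm(rows=[91,-1,-1,30,0,91,0,0,30,0,91,0,0,30,0,91,0,0,20,0,91,0,0,10,0,20,0,0,0,0,20,0,0,0,0,20,0,0,0,0,20,0,0,0,0,20,0,0,0,0,20,0,0,0,0,20,0,0,0,0,20,0,0,0,0], grip_force=25)

```text
time: 4.7
tool_pos: [0.4984, 0.286, 0.1428]
tool_rot: [-3.141, -0.0, 0.126]
contact_force: [0.7, 0.1, -2.4]
opening: 0.0319
```

jog_arm(rows=[20,0,0,-10,0,20,0,0,-20,0,20,0,0,-20,0,20,0,0,-20,0,20,0,0,-8,0,20,0,0,0,0,20,0,0,0,0], grip_force=25)

```text
time: 5.4
tool_pos: [0.4979, 0.2856, 0.2199]
tool_rot: [3.141, 0.001, 0.126]
contact_force: [-0.8, -0.2, -3.2]
opening: 0.0318
```

Run:
```python
from h import *
s=observe(); print(s['tool_pos'],s['contact_force'],s['time'])
c=grab('side'); cv2.imwrite('pics/s1.png',cv2.resize(c['p'][80:200,240:400],None,fx=4,fy=4)[:,:,::-1])
```

```text
[0.49789307 0.28558817 0.21988951] [-0.75064823 -0.1509001  -3.15141905] 5.4
```

View pics/s1.png

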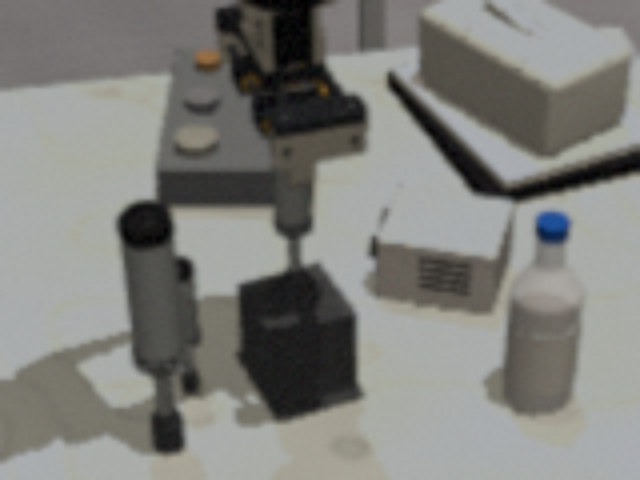

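The gun is gripped upright with its coupler still inside the collar, at crop pixel (295,300), and the look-alikes are clear to the left. Next I swing it about the collar rim.

jog_arm(rows=[20,-7,0,0,0,20,-9,0,0,0,20,-9,0,0.5,0,20,-9,0,0.5,0,20,-9,0,1,0,20,-9,0,2,0,20,-9,0,2.5,0,20,-8,0,3,0,20,-8,0,3,0,20,0,0,0,0], grip_force=15)

```text
time: 6.45
tool_pos: [0.4208, 0.276, 0.2079]
tool_rot: [3.141, 0.001, 0.127]
contact_force: [1.0, 0.9, -2.0]
opening: 0.0319
```

jog_arm(rows=[20,0,0,0,0,20,0,0,0,0], grip_force=45)

```text
time: 6.65
tool_pos: [0.4221, 0.2762, 0.2082]
tool_rot: [-3.142, 0.0, 0.126]
contact_force: [-0.9, -0.1, -3.3]
opening: 0.0318
```

Run:
```python
from h import *
s=observe(); print(s['tool_pos'],s['contact_force'],s['time'])
c=grab('side'); a=cv2.resize(c['p'][90:190,250:350],None,fx=4,fy=4)[:,:,::-1]
c=grab('wrist'); b=cv2.resize(c['p'],(640,400))[:,120:520,::-1]
cv2.imwrite('pics/s2.png',np.hstack([a,b]))
```

```text
[0.42210863 0.27616068 0.20815911] [-0.92179921 -0.10164114 -3.29976442] 6.65
```

View pics/s2.png

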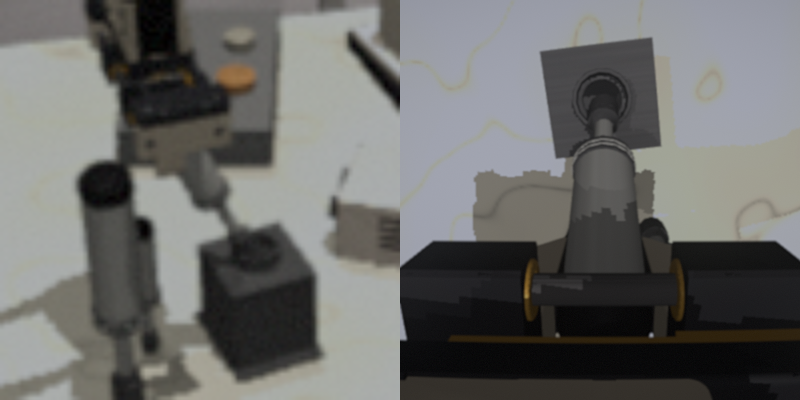

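The gun is now tilted in the pads and leans out of the collar towards the spindle side; in the wrist view the nose points straight up the picture. I'll lift it clear and measure its axis in the tool frame.

jog_arm(rows=[20,0,0,-5,0,20,0,0,-15,0,20,0,0,-25,0,20,0,0,-30,0,20,0,0,-20,0,20,0,0,0,0,20,0,0,0,0], grip_force=45)

```text
time: 7.45
tool_pos: [0.4218, 0.276, 0.3028]
tool_rot: [3.142, 0.0, 0.126]
contact_force: [-0.4, -0.7, -2.5]
opening: 0.0316
```

```bash
cat > gun.py <<'E'
from h import *
np.set_printoptions(suppress=True,precision=4)
def tip(s,c,ang,L,zone=None):
    pass
if __name__=='__main__':
    s=observe(); c=grab('wrist'); P=pts(c); print(s['tool_pos'],s['tool_rot'],s['contact_force'],s['time'])
    M=T(s); Q=(P-M[:3,3])@M[:3,:3]          # tool frame
    G=Q-[0,0,-.019]                          # about grasp point
    # points near the expected axis (30 deg in tool x/z plane)
    t=np.deg2rad(30); a=np.array([np.sin(t),0,np.cos(t)])
    for it in range(4):
        al=G@a; pr=np.linalg.norm(G-al[...,None]*a,axis=2)
        k=(al>.015)&(al<.05)&(pr<.025)       # barrel
        g=G[k]; b=np.cross([0,1,0],a)
        # per-slice: barrel surface nearest the camera; use side-edges centre (y) and top (b) minus radius
        rows=[]
        for lo,hi,r in((.012,.024,.016),(.024,.036,.016),(.036,.048,.016),(.080,.090,.006),(.090,.1,.006),(.1,.11,.006),(.129,.139,.011),(.134,.143,.011)):
            q=G[(al>lo)&(al<hi)&(pr<r+.012)]
            if len(q)<8: continue
            # fit circle of known radius in (y,b)
            from scipy.optimize import least_squares
            y,z=q@[0,1,0],q@b
            f=least_squares(lambda p:np.hypot(y-p[0],z-p[1])-r,[0,np.median(z)-np.sign(np.median(z))*r*.8],loss='soft_l1',f_scale=.001)
            rows.append(((q@a).mean(),f.x[0],f.x[1],len(q),np.abs(f.fun).mean()))
        R_=np.array(rows)
        w=R_[:,0]; 
        sl=np.polyfit(w,R_[:,2],1); sy=np.polyfit(w,R_[:,1],1)
        a=a+sl[0]*b+np.array([0,sy[0],0]); a/=np.linalg.norm(a)
    print(R_); print('axis tool',a,'tilt deg',np.degrees(np.arctan2(a[0],a[2])),np.degrees(np.arcsin(a[1])),'offset at grip y,b',sy[1],sl[1])
    # farthest extent along axis
    al=G@a; pr=np.linalg.norm(G-al[...,None]*a,axis=2); k=(al>.12)&(al<.16)&(pr<.014); print('tip',np.percentile(al[k],[50,95,99,100]),k.sum())
E
python3 gun.py
```

```text
[0.4218 0.276  0.3028] [3.1416 0.0002 0.126 ] [-0.4018 -0.7221 -2.4685] 7.45
[[   0.0174    0.0005    0.0101 1504.        0.0013]
 [   0.0298    0.0005    0.0102 1027.        0.0002]
 [   0.042     0.0004    0.0102  864.        0.0002]
 [   0.0972    0.0002    0.0104   72.        0.0002]
 [   0.1049    0.0002    0.0104  135.        0.0002]
 [   0.1338    0.0003    0.0102  153.        0.0003]
 [   0.1386    0.0004    0.01    131.        0.0002]]
axis tool [ 0.4164 -0.0071  0.9092] tilt deg 24.60557206959255 -0.405757675705354 offset at grip y,b 0.0005019445004246172 0.01021038002583605
tip [0.1213 0.1224 0.1228 0.1229] 37
```

The fit is clean: tilt 24.6°, well in plane. That's already within tolerance, and the last 5° can be added by pivoting on the nipple. Moving to stand off above the wheel-side nipple.

jog_arm(rows=[20,1,10,0,0,20,2,20,0,0,20,2,30,0,0,20,3,34,0,0,20,3,34,0,0,20,3,34,0,0,20,3,34,0,0,20,3,34,0,0,20,3,34,0,0,20,3,34,0,0,20,3,34,0,0,20,2,34,0,0,20,2,30,6,0,20,1,20,10,0,20,1,13,12,0,20,0,0,8,0,20,0,0,3,0,20,0,0,0,0,20,0,0,0,0], grip_force=45)

```text
time: 9.4
tool_pos: [0.5108, -0.1441, 0.2647]
tool_rot: [3.141, -0.001, 0.127]
contact_force: [0.2, -0.6, -2.9]
opening: 0.0317
```

```bash
python3 gun.py
python3 - <<'E'
from h import *
c=load('wrist'); cv2.imwrite('pics/w3.png',c['p'][:,:,::-1])
P=pts(c);hsv=cv2.cvtColor(c['p'],cv2.COLOR_RGB2HSV)
m=((hsv[:,:,0]>8)&(hsv[:,:,0]<28)&(hsv[:,:,1]>110)&(hsv[:,:,2]>60)).astype(np.uint8)
k,l,st,ce=cv2.connectedComponentsWithStats(m)
for i in range(1,k):
    if st[i,4]>20: print(ce[i].round(1),st[i],np.nanmedian(P[l==i],0).round(4))
E
```

```text
[ 0.5108 -0.1441  0.2647] [ 3.1415 -0.0007  0.1275] [ 0.1866 -0.6083 -2.9248] 9.4
[[   0.0174    0.0005    0.0101 1500.        0.0013]
 [   0.0298    0.0005    0.0102 1027.        0.0002]
 [   0.0419    0.0004    0.0102  864.        0.0002]
 [   0.0971    0.0001    0.0104   71.        0.0002]
 [   0.1049    0.0002    0.0103  139.        0.0002]
 [   0.1337    0.0004    0.0102  164.        0.0003]
 [   0.1385    0.0004    0.01    134.        0.0002]]
axis tool [ 0.4169 -0.0074  0.9089] tilt deg 24.640847243374914 -0.42463557352494347 offset at grip y,b 0.00048634277873887066 0.010204422476110364
tip [0.1216 0.1231 0.1234 0.1235] 32
[311.8  85.5] [305  74  15  25 302] [ 0.5974 -0.1239  0.1112]
[435.5  87.3] [427  76  19  24 317] [ 0.6096 -0.2266  0.1111]
[247.5 286.9] [244 261   9  58 285] [ 0.5394 -0.1237  0.35  ]
[400.6 291. ] [398 263   6  56 219] [ 0.5429 -0.1586  0.3505]
```

View pics/w3.png

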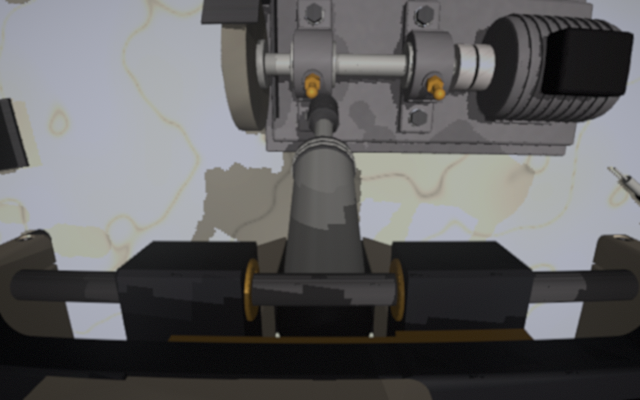

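The wrist view shows the coupler at (322,105), just short of the wheel-side nipple at (312,86), with the shaft level in the picture, so the yaw is right. The nipple sits a few pixels left of the coupler. Now I fit the nipple's head and the coupler tip in the same view.

```bash
cat > rel.py <<'E'
from h import *
from scipy.optimize import least_squares
np.set_printoptions(suppress=True,precision=4)
s=observe(); c=load('wrist'); P=pts(c); M=T(s); G=(P-M[:3,3])@M[:3,:3]-[0,0,-.019]
a=np.array([.4168,-.0073,.909]);a/=np.linalg.norm(a);b=np.cross([0,1,0],a);o=.0102*b+[0,.0005,0]
al=(G-o)@a; pr=np.linalg.norm(G-o-al[...,None]*a,axis=2)
k=(al>.11)&(al<.16)&(pr<.0135)&(pr>.009); print('coupler al',np.percentile(al[k],[1,50,95,99,100]))
hsv=cv2.cvtColor(c['p'],cv2.COLOR_RGB2HSV)
m=(hsv[:,:,0]>8)&(hsv[:,:,0]<28)&(hsv[:,:,1]>90)&(hsv[:,:,2]>50)
n=np.array([-.5*np.cos(.122),-.5*np.sin(.122),np.sqrt(.75)])
for nm,g in(('wheel',[.593,-.125,.12]),('other',[.605,-.228,.12])):
    g=np.array(g)
    for it in range(5):
        q=P[m&(np.linalg.norm(P-g,axis=2)<.0075)]; q=q[(q-g)@n>-.002]
        f=least_squares(lambda p:np.linalg.norm(q-p,axis=1)-.005,g,loss='soft_l1',f_scale=.0007); g=f.x
    print(nm,g,len(q),np.abs(f.fun).mean(),proj(c,[g])[0])
    if nm=='wheel':
        h=(g-M[:3,3])@M[:3,:3]-[0,0,-.019]; t=(h-o)@a; off=h-o-t*a
        print('head in tool (grasp)',h,'along axis',t,'lateral: y',off[1],'b',off@b)
E
python3 rel.py
```

```text
coupler al [0.119  0.127  0.1433 0.1449 0.1461]
wheel [ 0.5914 -0.1247  0.12  ] 108 0.00045696610828774997 [311.8004  92.246 ]
head in tool (grasp) [ 0.0822 -0.0092  0.1639] along axis 0.18334777467574886 lateral: y -0.00838963106076009 b -0.0037847399323322115
other [ 0.6043 -0.2289  0.1198] 116 0.00038787061081373885 [438.7671  93.6667]
```

jog_arm(rows=[20,-3.5,-8.4,1.6,0,20,4,0,8.5,0,20,4,0,8.5,0,20,3.7,0,8.4,0,20,0,0,0,0,20,0,0,0,0], grip_force=45)

```text
time: 10.05
tool_pos: [0.5177, -0.1357, 0.2367]
tool_rot: [-3.141, 0.001, 0.126]
contact_force: [-0.0, 0.7, -2.7]
opening: 0.0312
```

```bash
python3 gun.py | tail -2; python3 rel.py
python3 - <<'E'
from h import *
c=load('wrist'); cv2.imwrite('pics/w4.png',cv2.resize(c['p'][50:150,250:390],None,fx=5,fy=5)[:,:,::-1])
E
```

```text
axis tool [ 0.417  -0.0085  0.9089] tilt deg 24.648119222150676 -0.4875742836363169 offset at grip y,b 0.0005236865375952128 0.010189329098094826
tip [0.1211 0.1225 0.123  0.1231] 35
coupler al [0.1193 0.1278 0.1436 0.1453 0.1472]
wheel [ 0.593 -0.125  0.12 ] 0 nan [321.2631  99.3084]
head in tool (grasp) [ 0.0759 -0.0012  0.1361] along axis 0.1553597668165173 lateral: y -0.0006117618894489281 b 0.0021143333288398247
other [ 0.6042 -0.2285  0.1199] 131 0.00039412730148896425 [458.8702 102.9443]rel.py:16: RuntimeWarning: Mean of empty slice.
  print(nm,g,len(q),np.abs(f.fun).mean(),proj(c,[g])[0])
  ret = ret.dtype.type(ret / rcount)
```

View pics/w4.png

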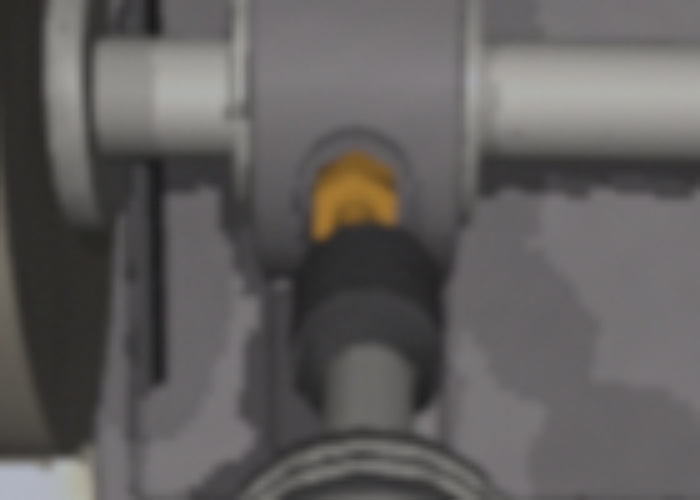

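The head has reached the mouth; the coupler is roughly 1.5 mm to the right of the nipple at crop (355,200). I'll correct that and advance gently.

jog_arm(rows=[20,0.5,-1.5,0,0,20,1.2,0,2.7,0,20,1.2,0,2.7,0,20,1.2,0,2.7,0,20,1.2,0,2.7,0,20,0,0,0,0], grip_force=45)

```text
time: 10.7
tool_pos: [0.5228, -0.1333, 0.2259]
tool_rot: [-3.141, 0.0, 0.126]
contact_force: [-0.1, 0.6, -2.7]
opening: 0.0314
```

jog_arm(rows=[20,0.8,0,1.8,0,20,0.8,0,1.8,0,20,0.8,0,1.8,0,20,0,0,0,0], grip_force=45)

```text
time: 11.1
tool_pos: [0.5253, -0.1331, 0.2204]
tool_rot: [-3.141, -0.0, 0.126]
contact_force: [1.2, 0.8, -5.3]
opening: 0.0311
```

jog_arm(rows=[20,0.4,0,0.9,0,20,0.4,0,0.9,0,20,0,0,0,0], grip_force=45)

```text
time: 11.4
tool_pos: [0.526, -0.133, 0.2188]
tool_rot: [-3.141, 0.0, 0.126]
contact_force: [0.2, 0.8, -5.2]
opening: 0.0315
```

jog_arm(rows=[20,0.4,0,0.9,0,20,0.4,0,0.9,0,20,0,0,0,0], grip_force=45)

```text
time: 11.7
tool_pos: [0.5266, -0.1331, 0.2183]
tool_rot: [3.141, -0.0, 0.126]
contact_force: [-2.8, 0.3, 4.0]
opening: 0.0316
```

jog_arm(rows=[20,0.4,0,0.9,0,20,0.4,0,0.9,0,20,0,0,0,0], grip_force=45)

```text
time: 12.0
tool_pos: [0.5273, -0.1331, 0.217]
tool_rot: [3.141, -0.001, 0.126]
contact_force: [-6.3, 1.8, 9.6]
opening: 0.0317
```

```bash
python3 gun.py
python3 - <<'E'
from h import *
c=load('wrist'); a=cv2.resize(c['p'][50:150,260:380],None,fx=4,fy=4)[:,:,::-1]
c=grab('side'); b=cv2.resize(c['p'][180:280,320:440],None,fx=4,fy=4)[:,:,::-1][:, :320]
cv2.imwrite('pics/w5.png',np.hstack([a,b]))
E
```

```text
[ 0.5273 -0.1331  0.217 ] [ 3.1408 -0.0005  0.1261] [-6.3023  1.7987  9.6255] 12.0
[[   0.0174    0.0003    0.0101 1517.        0.0013]
 [   0.0298    0.0003    0.0102 1009.        0.0002]
 [   0.0418    0.0002    0.0102  872.        0.0002]
 [   0.0973   -0.0002    0.0103   78.        0.0002]
 [   0.105    -0.0002    0.0104  136.        0.0002]
 [   0.1338   -0.0002    0.0102  159.        0.0003]
 [   0.1385   -0.0002    0.01    136.        0.0003]]
axis tool [ 0.417  -0.0203  0.9087] tilt deg 24.652827089575037 -1.1631773541318406 offset at grip y,b 0.00042311354263390333 0.010209867234968794
tip [0.1578 0.1598 0.1599 0.16  ] 65
```

View pics/w5.png

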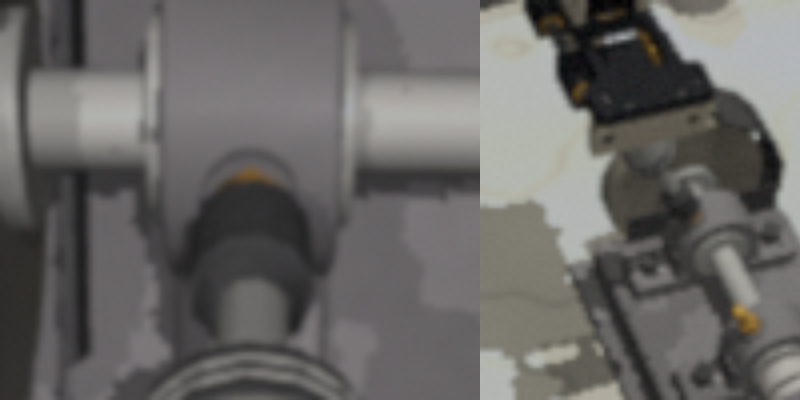

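The coupler is on the nipple: the head is swallowed and only the rear of the hexagon shows, at crop (250,175). The force showed a snap, a brief pull followed by about 13 N of axial push. Before the stroke I'll pivot about the head to take out most of the 5° tilt error.

jog_arm(rows=[20,-0.9,0,-0.5,0,20,-1.8,0,0.8,0,20,-1.8,0,0.8,0,20,-1.8,0,0.9,0,20,-1.8,0,0.9,0,20,-1.8,0,0.9,0,20,0,0,0,0], grip_force=45)

```text
time: 12.8
tool_pos: [0.5183, -0.1344, 0.2137]
tool_rot: [3.14, -0.003, 0.126]
contact_force: [-3.3, 1.4, 8.5]
opening: 0.0316
```

```bash
python3 gun.py
```

```text
[ 0.5183 -0.1344  0.2137] [ 3.14   -0.0032  0.126 ] [-3.2651  1.3768  8.5177] 12.8
[[   0.0174    0.0003    0.0113 1606.        0.0015]
 [   0.0298    0.0002    0.0114 1117.        0.0002]
 [   0.0418    0.0002    0.0115  944.        0.0002]
 [   0.0967   -0.0004    0.0116   93.        0.0002]
 [   0.1049   -0.0005    0.0117  140.        0.0002]
 [   0.1341   -0.0004    0.0112  189.        0.0003]
 [   0.1385   -0.0004    0.0113  163.        0.0002]]
axis tool [ 0.4711 -0.0279  0.8817] tilt deg 28.114832325813257 -1.5998686390399723 offset at grip y,b 0.0003919864692534193 0.011423501443540582
tip [0.1584 0.1598 0.1599 0.16  ] 88
```

jog_arm(rows=[20,0.75,0,1.3,0,20,0.75,0,1.3,0,20,0.75,0,1.3,0,20,0.75,0,1.3,0,20,0.75,0,1.3,0,20,0,0,0,0], grip_force=55)

```text
time: 13.45
tool_pos: [0.5221, -0.134, 0.2075]
tool_rot: [3.14, -0.003, 0.126]
contact_force: [-5.2, 2.3, 12.1]
opening: 0.0314
```

```bash
cat > pump.py <<'E'
from h import *
np.set_printoptions(suppress=True,precision=4)
s=observe(); c=grab('wrist'); P=pts(c); M=T(s); G=(P-M[:3,3])@M[:3,:3]-[0,0,-.019]
t=np.deg2rad(28.1);a=np.array([np.sin(t),-.027,np.cos(t)]);a/=np.linalg.norm(a);b=np.cross([0,1,0],a);o=.0114*b+[0,.0004,0]
al=(G-o)@a; r=np.linalg.norm(G-o-al[...,None]*a,axis=2)
for lo in np.arange(.055,.150,.002):
    k=(al>lo)&(al<lo+.002)&(r<.022)&(((G-o)@b)>-.004)
    if k.sum()>3: print('%.0f:%.1f'%(lo*1e3+1,np.percentile(r[k],50)*1e3),end='  ')
F=s['contact_force']-[-.2,0,-2.8]; n=np.array([-.5*.992,-.5*.125,.866]); print('\nF',F,'axial',F@n,s['tool_pos'],s['time'])
E
python3 pump.py; python3 gun.py|tail -2
```

```text
56:15.9  58:16.1  60:16.1  62:16.6  64:17.5  66:17.4  68:17.7  70:17.5  72:17.4  74:17.0  92:6.7  94:6.6  96:6.3  98:6.4  100:6.3  102:6.2  104:6.4  106:6.6  108:6.6  110:7.6  112:8.8  114:10.2  116:10.8  118:11.1  120:10.7  122:10.9  124:10.7  126:11.4  128:11.2  130:10.7  132:11.0  134:11.3  136:11.2  138:10.5  146:9.1  148:9.2  150:13.3  
F [-5.0052  2.2567 14.8932] axial 15.239015448715438 [ 0.5221 -0.134   0.2075] 13.45
axis tool [ 0.4687 -0.0296  0.8829] tilt deg 27.961818244279698 -1.6946692787792292 offset at grip y,b 0.000388090364832762 0.011380721684164909
tip [0.1533 0.1587 0.1591 0.1593] 114
```

jog_arm(rows=[20,0.6,0,1.1,0,20,0.6,0,1.1,0,20,0.5,0,0.9,0,20,0,0,0,0,20,0,0,0,0], grip_force=55)

```text
time: 14.05
tool_pos: [0.5237, -0.1337, 0.2047]
tool_rot: [3.14, -0.003, 0.126]
contact_force: [-5.9, 1.4, 13.0]
opening: 0.0312
```

```bash
python3 pump.py; python3 gun.py|tail -2
```

```text
56:15.9  58:15.9  60:15.9  62:16.6  64:17.3  66:17.4  68:17.6  70:17.3  72:17.5  74:16.8  92:6.7  94:6.3  96:6.3  98:6.1  100:6.3  102:6.1  104:6.3  106:7.1  108:8.1  110:9.3  112:10.4  114:10.9  116:11.1  118:10.9  120:10.6  122:10.9  124:10.9  126:10.6  128:11.0  130:10.6  132:10.9  134:11.2  136:10.4  144:8.8  146:11.5  148:12.9  150:15.3  
F [-5.7201  1.399  15.8062] axial 16.437886623127714 [ 0.5237 -0.1337  0.2047] 14.05
axis tool [ 0.4673 -0.0342  0.8834] tilt deg 27.87900687219628 -1.9607731685324168 offset at grip y,b 0.0004118812219425724 0.011405175163255793
tip [0.1502 0.1557 0.1584 0.1589] 127
```

jog_arm(rows=[20,0.3,0,0.5,0,20,0.3,0,0.5,0,20,0,0,0,0,20,0,0,0,0,20,0,0,0,0], grip_force=55)

```text
time: 14.65
tool_pos: [0.5243, -0.1337, 0.2037]
tool_rot: [3.14, -0.003, 0.126]
contact_force: [-5.7, 1.3, 12.9]
opening: 0.0312
```

```bash
python3 pump.py; python3 gun.py|tail -2
python3 - <<'E'
from h import *
c=load('wrist'); a=cv2.resize(c['p'][40:180,240:400],None,fx=4,fy=4)[:,:,::-1]
cv2.imwrite('pics/w6.png',a)
E
```

```text
56:16.0  58:16.0  60:16.0  62:16.5  64:17.5  66:17.5  68:17.5  70:17.5  72:17.3  74:16.9  92:6.3  94:5.8  96:6.1  98:6.4  100:6.0  102:6.5  104:6.7  106:7.6  108:8.7  110:10.0  112:10.8  114:11.1  116:10.9  118:11.0  120:10.8  122:10.4  124:10.7  126:10.4  128:10.8  130:11.0  132:10.7  134:10.4  142:9.7  144:8.6  146:13.1  148:13.6  150:17.2  
F [-5.4567  1.2598 15.7235] axial 16.244338688416796 [ 0.5243 -0.1337  0.2037] 14.65
axis tool [ 0.458  -0.0288  0.8885] tilt deg 27.270068613261593 -1.648762487817704 offset at grip y,b 0.0003731122268276207 0.011794517209815395
tip [0.1496 0.1561 0.1579 0.1587] 95
```

View pics/w6.png

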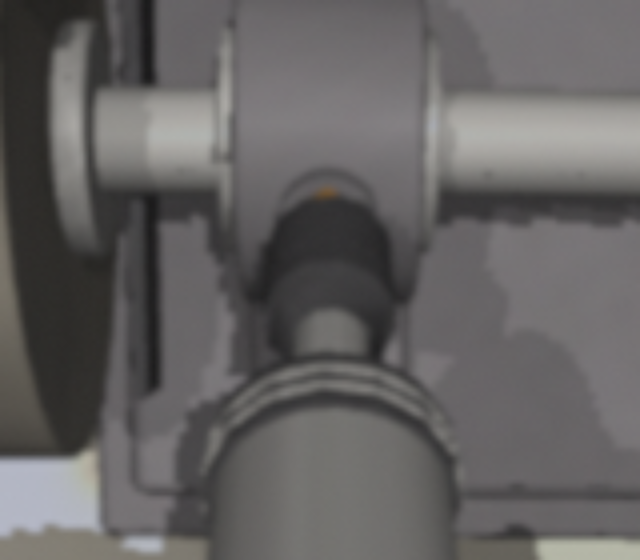

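jog_arm(rows=[20,0.3,0,0.6,0,20,0,0,0,0,20,0,0,0,0,20,0,0,0,0,20,0,0,0,0,20,0,0,0,0,20,0,0,0,0,20,0,0,0,0,20,0,0,0,0], grip_force=55)

```text
time: 15.65
tool_pos: [0.5246, -0.1336, 0.2032]
tool_rot: [3.14, -0.003, 0.126]
contact_force: [-6.8, 1.4, 14.0]
opening: 0.0313
```

```bash
python3 pump.py; python3 gun.py
```

```text
56:15.9  58:15.9  60:15.9  62:16.6  64:17.4  66:17.4  68:17.6  70:17.4  72:17.3  74:16.8  92:6.8  94:6.2  96:5.9  98:6.5  100:5.8  102:6.2  104:7.2  106:7.4  108:9.1  110:10.3  112:10.7  114:11.1  116:11.0  118:10.9  120:10.3  122:10.9  124:10.7  126:10.4  128:10.6  130:11.2  132:11.2  134:9.9  142:8.5  144:9.5  146:13.0  148:14.7  150:17.9  
F [-6.5982  1.4228 16.7637] axial 17.701191147235058 [ 0.5246 -0.1336  0.2032] 15.65
[ 0.5246 -0.1336  0.2033] [ 3.1397 -0.0033  0.1262] [-6.2927  1.7492 14.2195] 15.7
[[   0.0174    0.0003    0.0114 1581.        0.0015]
 [   0.0297    0.0002    0.0117 1044.        0.0002]
 [   0.0416    0.0001    0.0118  830.        0.0002]
 [   0.0968   -0.0005    0.0125   28.        0.0002]
 [   0.1057   -0.0009    0.0126  138.        0.0015]
 [   0.1311   -0.0006    0.0123   37.        0.0002]
 [   0.1422   -0.0006    0.0103   78.        0.0007]]
axis tool [ 0.4575 -0.0315  0.8887] tilt deg 27.239831173657617 -1.807214424697899 offset at grip y,b 0.00036652920110189353 0.011799061166315728
tip [0.1489 0.1548 0.1576 0.1599] 102
```

```bash
python3 -c "
from cell import hand_in; print(hand_in())"
```

```text
the job is handed in; nothing more can be done
None
```

I handed the job in at about 15.7 s (limit 38 s). The gun was snapped onto the wheel-side nipple, pumped nearly to its stop and still held in the fingers. `hand_in` gave no verdict.

**What I did:** I gripped the gun with the jaws along the shaft and lifted it most of the way out of the holder. The jog cannot tilt the tool, so I swung the gun to about 25° in the pads by pushing its coupler against the holder's collar. I then carried it to the nipple and pressed until it snapped on. After that I pivoted it to about 28° and pushed through the stroke with a 55 N grip.

**Last checks:**
- **Snap:** the force dipped and then rose as the coupler went home. The last wrist picture shows the head swallowed and only a sliver of brass. I did not measure the seat-to-head distance directly.
- **Angle:** the earlier clean fits gave 28° tilt with about 1.7° sideways, so about 2–3° off the nipple's stated 30° lean. The final fit printed 27.2°, but its last slice looked contaminated by the bearing. Even taken as it stands, it is within 8°.
- **Pump stroke:** just before the last 0.6 mm push, tool travel, the coupler's rear edge and the head's position put it at about 10–11 mm.
- **Force:** the axial push read about 17 N, with readings scattering by about 0.5 N. It was steady during the hold, so the pump may be right at its stop.
- **Slip and bystanders:** I saw no axial slip of the gun in the pads during the stroke. The path kept well clear of the vase, bottle and control box, but I did not re-measure them at the end.

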